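# Clamp the shelf board with the hand knob

### The job

The small wooden shelf board sits part-way out of its white clamp bracket. Slide it in fully home against the back stop, then screw the grey hand knob down (clockwise seen from above) until you feel it bite on the board, and give it just one eighth of a turn more and no further: too little and the board works loose, too much dents the wood. Let go of everything at the end, and leave the cups, the nail brush and the tweezers case where they are.

Things in the scene. Friction and masses are not known exactly. Their poses are not given: they have to be found in the camera images.
- bracket: White ABS clamp bracket, fixed. Origin: on the work surface under the knob's axis; x points from the open mouth (robot side) to the back stop, z up. Floor x -130 to +35, y +-47 mm, top 20 mm high. Side guides: inner faces y = +-35 mm, 30 mm high. Back stop: face at x = +30 mm, 48 mm high. Bridge carrying the knob: x +-17 mm, 52 to 64 mm high.
- stop (a point): Middle of the back stop's face, 27.5 mm above the work surface, 30 mm in +x from the bracket's origin; axes as the bracket's. The board's inner end touches here when fully home.
- board: Loose brown wooden shelf board, 140 (x) x 66 (y) x 15 mm (z), about 0.12 kg, flat on the bracket's floor between the guides. Origin: centre of its underside. Outer end towards the robot. At the start it is 45 to 65 mm short of the stop, not yet under the screw; home, its origin is at x = -40 mm of the bracket.
- knob: Grey wing bar of the hand screw, 54 (x) x 14 (y) x 34 mm (z), 88 to 122 mm above the work surface, over a 12 mm radius hub. Origin: on its axis at work surface level; x along the bar. Clockwise from above it turns freely (0.02 N m) for an unknown 1.4 to 4 rad till the foot bites the homed board; torque then jumps to 0.15-0.25 N m, climbs 0.2 N m/rad, and drops if backed at all. Stays where left.
- knob_grip (a point): Place to grip the wing bar, across its 14 mm thickness: on the knob's axis, 113 mm above the work surface (9 mm below the bar's top); axes as the knob's. A firm grip (30 N or more) is needed. Feel the torque while turning, or at rest after small slow steps.
- cups: Bystander: stack of blue plastic cups, 72 mm across, 90 mm high, upright; origin at the centre of its base.
- brush: Bystander: wooden nail brush, 90 x 40 x 28 mm, bristles down; origin at the centre of its underside.
- case: Bystander: flat steel tweezers case, 105 x 28 x 14 mm; origin at the centre of its underside.
- screw_foot: Round steel foot (radius 10 mm) of the hand screw, under the bridge. It moves down as the knob is turned, 0.16 mm per radian, without turning, and presses on the board. Origin: on the knob's axis, at work surface level within 1 mm.
Mind the look-alikes: they are no part of the job. There is more than one size of the board; the one meant has the size given above. Several things have the shape of the bracket; the one meant has the colours described above.

How it is judged:
By the outcome, as a careful person would: the job done as asked, in the order asked, and still so for the second after the job is handed in, with the robot touching nothing.
It also fails if it takes over 72 s, if anything falls off the work surface, if the arm or the gripper's body presses on something with over 40 N, if the wrist force passes 120 N, or if a joint passes its speed limit or range.

### The arm

A 7-joint arm with a two-finger parallel gripper is mounted at the origin on the work surface. World frame = base frame: x ahead of the robot, y to its left, z up, the work surface at z = 0. Lengths are in m, angles in rad, forces in N, time in s.
With the tool pointing down it reaches from about 0.425 to 0.875 m from the base axis. Payload 4.7 kg.
Tool frame: the origin (TCP) lies on the centre line of the jaws, within the pads' length; the fingertips stand 8 mm ahead of it and the grasp point (between the pads) lies 11 mm behind it; z points along the fingers, y is the direction in which the jaws open and shut (so a half turn about z gives the same grasp; the last joint's range is limited). The gripper opens to 87 mm and grips with 3 to 60 N. Pads are 19 mm wide; open, the fingers measure 117 mm over their backs; the gripper's body (75 mm by 190 mm) begins 51 mm behind the grasp point.
Start: joints at [1.119, 0.321, -0.07, 1.45, 0.023, 1.371, -0.057], TCP at [0.292, -0.581, 0.231] pointing down, gripper open.
Joint ranges: [-2.86, 2.86], [-0.3, 2.09], [-1.38, 1.24], [0.06, 2.45], [-1.56, 4.7], [0.09, 2.05], [-2.69, 2.69]. Speed limits (rad/s): [2.57, 2.57, 3.14, 3.14, 3.14, 3.14, 3.14].

### API

Orientations are given as a rotation vector (axis times angle).
In Python, from bench import ctrl, cams, workorder gives the robot as it stands. The module is installed in compiled form; this text tells all that it offers.
- The arm moves only by the tool carry_out, never from a script. Its argument "rows" is a list of rows, each an object with "offset": the shift along the tool's x, y, z in m, a list of three; "rot": the turn, a rotation vector about the tool's x, y, z in degrees, a list of three; "gripper": the opening, from 0 (shut) to 1 (fully open). In form: [{"offset": [dx, dy, dz], "rot": [rx, ry, rz], "gripper": gripper}, ...]. A call has 1 to 10 rows; each row shifts and turns the commanded pose from where the row before left it, along the tool's axes as they then stand; what a row does not reach is not made up. A row lasts 1/8 s, in which the tool goes at most 62.5 mm and 10.7 degrees, less where a joint would pass 70% of its speed; a pose out of reach is approached as far as the arm can. A call is refused whole if a number of a shift passes 0.0625 or a number of a turn 10.7, either way. A call with a gripper value outside its range is refused whole. The fingers move at their own pace and stop on an object; "grip_force" is the grip in N (left out, the last holds). Time passes only in rows, so rows that do not move let the fingers close. It gives the time, the measured TCP pose, the force and the opening at its end, in the units of the state.
- ctrl.get_state(): the state, without advancing time (a new reading comes with each control period).
- cams.get_image(name): name is "side" or "top" or "wrist"; returns a dict with "img" (420x560x3 uint8, red, green, blue), "vfov" (degrees; the focal length in pixels is half the picture's height over the tangent of half this angle, whatever the lens; pixels are square), "cx", "cy" (the principal point, pixels), "k1" (the pictures are not rectified: a ray, as slopes to the right and down, at radius r is drawn at 1 + k1 r^2 times it, then the intrinsics apply), "R" (3x3) and "t" (3): a world point X has camera coordinates R X + t. Camera axes: x right, y down, z forward; pixel columns grow to the right and rows downward; lengths in m; the calibration is good to about 2 mm. A picture is of the moment at which its call begins. There is no depth.
- workorder.close_job(): hands the job in, once; it reports no verdict.
The state is a dict: "time": time; "joint_positions": joint angles; "qd": joint speeds; "joint_torque": joint torques, N m; "position": TCP position; "tool_rot": TCP orientation; "ft_force": force on the tool from outside, world axes, zero at the start; "torque": the same for the moment, N m; "grip_width": opening from 0.0 (shut) to 1.0 (fully open).
Only numpy, scipy, OpenCV 4.12 (cv2) and the standard library are available. Lean on these libraries where they do the work, as an engineer would, in place of code of your own. Each camera call takes 0.05 s, during which the arm holds its last target.

## Working session

There is one attempt and no reset: what is moved stays moved. The work goes in short steps, Python scripts to look and compute and a tool call to move; the robot and the scene stay as the last step left them, time stands still between calls to the robot, and variables do not carry over. Pictures are saved under pics/ and viewed, and the job is handed in when it is done.

Besides the shell and the picture viewer there is one more tool, called after "Emit:" as name(argument=value, ...) on one line, values as JSON. carry_out: Moves the arm, as the interface text tells. Its arguments: {"type":"object","properties":{"rows":{"type":"array"},"grip_force":{"type":"number"}},"required":["rows"]}

```bash
mkdir -p pics && cat > h.py <<'E'
import numpy as np, cv2
from bench import ctrl, cams, workorder
def grab(n,tag):
    d=cams.get_image(n); cv2.imwrite(f'pics/{tag}.png',d['img'][:,:,::-1])
    np.savez(f'pics/{tag}.npz',**{k:np.array(v) for k,v in d.items()}); return d
def load(tag): 
    z=np.load(f'pics/{tag}.npz'); return {k:z[k] for k in z.files}
def K(d):
    f=d['img'].shape[0]/2/np.tan(np.radians(float(d['vfov']))/2)
    return np.array([[f,0,float(d['cx'])],[0,f,float(d['cy'])],[0,0,1]]), np.array([float(d['k1']),0,0,0,0])
def ray(d,uv):
    k,di=K(d); p=cv2.undistortPoints(np.array(uv,float).reshape(-1,1,2),k,di).reshape(-1,2)
    v=np.c_[p,np.ones(len(p))]@d['R']; return -d['R'].T@d['t'], v
def onz(d,uv,z):
    c,v=ray(d,uv); return c+v*((z-c[2])/v[:,2])[:,None]
def proj(d,X):
    k,di=K(d); return cv2.projectPoints(np.array(X,float).reshape(-1,1,3),cv2.Rodrigues(d['R'])[0],d['t'],k,di)[0].reshape(-1,2)
E
python3 - <<'E'
from h import *
for n in ['side','top','wrist']:
    d=grab(n,n+'0'); print(n,d['vfov'],d['cx'],d['cy'],d['k1'],(-d['R'].T@d['t']).round(3))
print(ctrl.get_state())
E
```

```text
side 45.90122068612297 278.85915171032605 208.3750009491125 -0.053583950425255 [ 0.483 -0.503  0.687]
top 56.84872609441487 284.40318427162714 205.2337100418051 -0.10812516697309656 [0.575 0.046 0.929]
wrist 67.23823339737874 277.9456653414866 207.59908351285893 -0.016422871906263722 [ 0.357 -0.548  0.384]
{'time': 0.15, 'joint_positions': array([ 1.11913535,  0.32166042, -0.07009012,  1.45140569,  0.02259865,
        1.3707989 , -0.05690992]), 'qd': array([ 0.0010876 , -0.00256382,  0.00046799, -0.00458393, -0.00065963,
       -0.00121265,  0.00160725]), 'joint_torque': array([ 3.76429887e-05, -4.91798222e+01, -4.04516459e-01, -3.12880468e+01,
       -6.39956980e-02,  4.04637528e-02,  1.08251891e-04]), 'position': array([ 0.29169409, -0.58041253,  0.22970232]), 'tool_rot': array([-3.05539484e+00, -7.24721736e-01,  6.65526920e-04]), 'ft_force': array([-0.08308171, -0.03477355,  0.132701  ]), 'torque': array([-0.05149302,  0.04622152, -0.01571965]), 'grip_width': 1.0022184877918952}
```

View pics/top0.png

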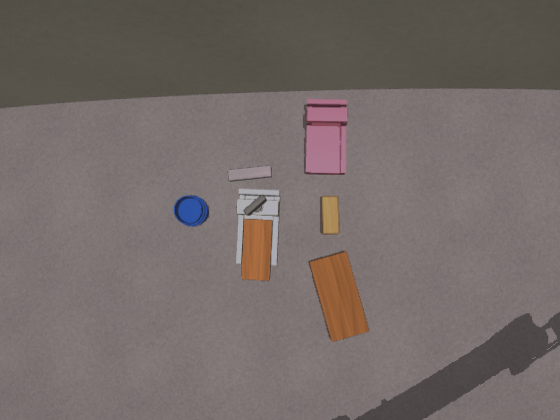

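View pics/side0.png

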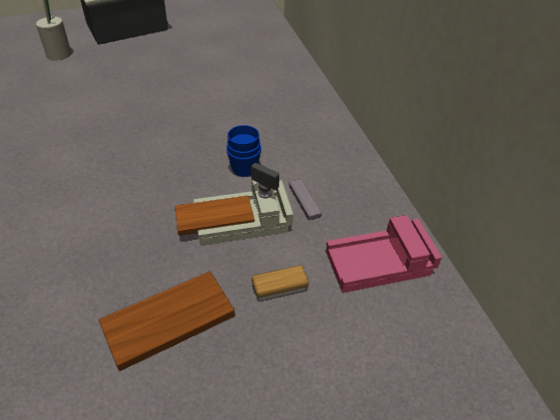

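View pics/wrist0.png

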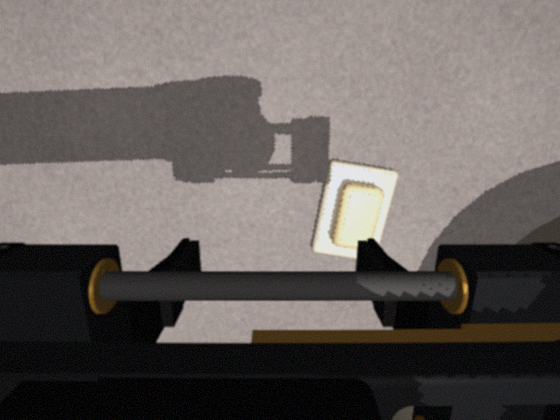

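The top view shows the white bracket at about (258,228), with the board protruding at (257,250) and the knob bar at (255,205). The cups are at (191,211), the case at (250,173) and the brush at (330,215). The pink bracket and the large board are the look-alikes. I'll zoom in to measure.

```bash
python3 - <<'E'
from h import *
d=load('top0'); im=d['img'][:,:,::-1]
c=im[165:295,205:305]; cv2.imwrite('pics/ztop.png',cv2.resize(c,None,fx=4.6,fy=4.6,interpolation=cv2.INTER_CUBIC))
d=load('side0'); im=d['img'][:,:,::-1]
c=im[150:250,165:315]; cv2.imwrite('pics/zside.png',cv2.resize(c,None,fx=5,fy=5,interpolation=cv2.INTER_CUBIC))
d=load('top0')
print(onz(d,[[258,190],[258,265],[237,262],[278,264]],0.02).round(4))
E
```

```text
[[0.6973 0.1397 0.02  ]
 [0.5209 0.142  0.02  ]
 [0.5286 0.1913 0.02  ]
 [0.5225 0.0952 0.02  ]]
```

View pics/ztop.png

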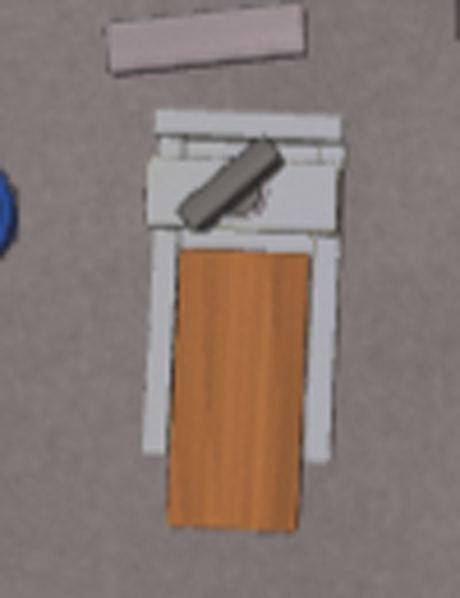

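View pics/zside.png

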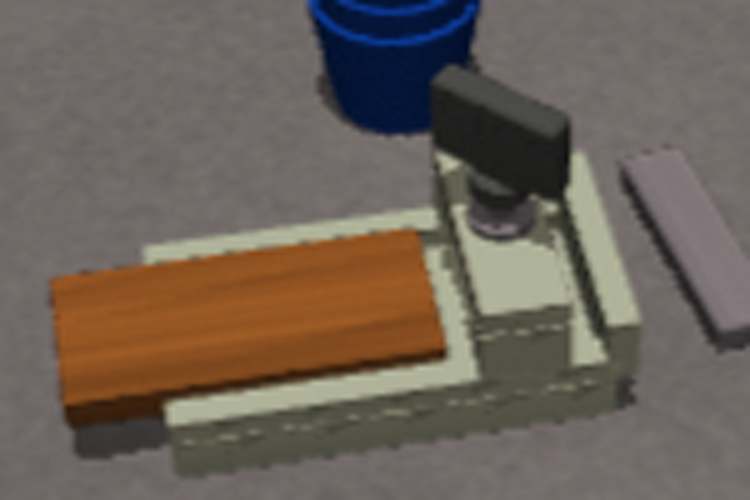

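```bash
python3 - <<'E'
from h import *
d=load('top0')
cv=lambda p:(np.array(p,float)+.5)/4.6-.5+[205,165]
def sh(n,p,z):
    X=onz(d,cv(p),z); print(n,X[:,:2].round(4).tolist()); return X[:,:2]
b=sh('board',[(180,252),(309,254),(297,530),(167,525)],.035)
br=sh('bridge',[(150,157),(340,160),(335,233),(147,228)],.064)
st=sh('stoptop',[(155,133),(341,140)],.048)
mo=sh('mouth',[(142,453),(165,455),(307,460),(329,462)],.030)
kn=sh('knob',[(180,210),(198,232),(284,160),(264,138)],.122)
def ang(a,b): return np.degrees(np.arctan2(*(b-a)[::-1]))
print('board yaw',ang(b[3],b[0]),ang(b[2],b[1]),'c',b.mean(0), 'len',np.linalg.norm(b[0]-b[3]),np.linalg.norm(b[1]-b[2]),'w',np.linalg.norm(b[0]-b[1]))
print('bridge c',br.mean(0),'w',ang(br[1],br[0])-90,ang(br[2],br[3])-90)
print('stop ang',ang(st[1],st[0])-90,'mid',st.mean(0),'mouth ang',ang(mo[3],mo[0])-90,mo.mean(0))
ax=st.mean(0)-mo.mean(0); print('axis',np.degrees(np.arctan2(ax[1],ax[0])),np.linalg.norm(ax))
print('knob c',kn.mean(0),'yaw',ang(kn[0],kn[3]),ang(kn[1],kn[2]),np.linalg.norm(kn[0]-kn[3]),np.linalg.norm(kn[0]-kn[1]))
# case/brush/cups rough
for n,uv,z in [('case',[(229,172),(231,181),(271,178),(270,167)],.014),('brush',[(322,198),(338,197),(339,234),(323,234)],.028),('cups',[(174,211),(209,211),(191,195),(191,226)],.09)]:
    print(n,onz(d,uv,z)[:,:2].round(3).tolist())
E
```

```text
board [[0.6274, 0.1722], [0.625, 0.107], [0.4876, 0.1153], [0.4909, 0.1803]]
bridge [[0.6726, 0.1825], [0.669, 0.0891], [0.6334, 0.0922], [0.6377, 0.1843]]
stoptop [[0.6865, 0.1824], [0.6808, 0.0893]]
mouth [[0.5266, 0.1933], [0.5255, 0.1816], [0.522, 0.11], [0.5208, 0.099]]
knob [[0.6414, 0.1598], [0.6312, 0.1516], [0.6633, 0.1118], [0.6736, 0.1209]]
board yaw -3.402556682169262 -3.4356516693041264 c [0.55773854 0.14368957] len 0.1366930915416405 0.13763751555882586 w 0.06523203947660665
bridge c [0.6531809  0.13702762] w -2.217430416907547 -2.7115996949277275
stop ang -3.5082947981165518 mid [0.68361355 0.13584922] mouth ang -3.5406325486741963 [0.52370437 0.14599644]
axis -3.6309024452615692 0.16023080612718843
knob c [0.65235268 0.13601106] yaw -50.40923909330124 -51.09964388467223 0.05047966963589417 0.013084044792471012
case [[0.744, 0.21], [0.722, 0.205], [0.726, 0.109], [0.753, 0.111]]
brush [[0.674, -0.011], [0.675, -0.048], [0.589, -0.048], [0.59, -0.011]]
cups [[0.646, 0.32], [0.644, 0.241], [0.68, 0.282], [0.612, 0.281]]
```

```bash
cat >> h.py <<'E'
def st(pr=True):
    s=ctrl.get_state(); R=cv2.Rodrigues(np.array(s['tool_rot']))[0]
    if pr: print('t',round(s['time'],3),'p',np.round(s['position'],4),'yaw',round(np.degrees(np.arctan2(R[1,0],R[0,0])),2),'tilt z',R[:,2].round(4),'F',np.round(s['ft_force'],2),'M',np.round(s['torque'],3),'q7',round(s['joint_positions'][6],3),'g',round(s['grip_width'],3))
    return s,R
def to(p,frm=None):
    s,R=st(frm is None); a=np.array(s['position']) if frm is None else np.array(frm)
    print('tool offset',(R.T@(np.array(p)-a)).round(4))
E
python3 - <<'E'
from h import *
to([.45,-.15,.231]); to([.4545,.15,.231],[.45,-.15,.231])
E
```

```text
t 0.15 p [ 0.2917 -0.5804  0.2297] yaw 26.69 tilt z [-7.0e-04  1.3e-03 -1.0e+00] F [-0.08 -0.03  0.13] M [-0.051  0.046 -0.016] q7 -0.057 g 1.002
tool offset [ 0.3347 -0.3135 -0.0009]
tool offset [ 0.1388 -0.266   0.0004]
```

Emit:
carry_out(rows=[{"offset":[0.0335,-0.0313,0],"rot":[0,0,0],"gripper":0.25},{"offset":[0.0335,-0.0313,0],"rot":[0,0,0],"gripper":0.25},{"offset":[0.0335,-0.0313,0],"rot":[0,0,0],"gripper":0.25},{"offset":[0.0335,-0.0313,0],"rot":[0,0,0],"gripper":0.25},{"offset":[0.0335,-0.0313,0],"rot":[0,0,0],"gripper":0.25},{"offset":[0.0335,-0.0313,0],"rot":[0,0,0],"gripper":0.25},{"offset":[0.0335,-0.0313,0],"rot":[0,0,0],"gripper":0.25},{"offset":[0.0335,-0.0313,0],"rot":[0,0,0],"gripper":0.25},{"offset":[0.0335,-0.0313,0],"rot":[0,0,0],"gripper":0.25},{"offset":[0.0335,-0.0313,0],"rot":[0,0,0],"gripper":0.25}])

```text
time: 1.4
position: [0.4508, -0.1492, 0.2304]
tool_rot: [3.057, 0.725, -0.0]
ft_force: [1.3, 0.2, 0.6]
grip_width: 0.253
```

Emit:
carry_out(rows=[{"offset":[0.02,-0.038,0],"rot":[0,0,0],"gripper":0.25},{"offset":[0.02,-0.038,0],"rot":[0,0,0],"gripper":0.25},{"offset":[0.02,-0.038,0],"rot":[0,0,0],"gripper":0.25},{"offset":[0.02,-0.038,0],"rot":[0,0,0],"gripper":0.25},{"offset":[0.02,-0.038,0],"rot":[0,0,0],"gripper":0.25},{"offset":[0.02,-0.038,0],"rot":[0,0,0],"gripper":0.25},{"offset":[0.02,-0.038,0],"rot":[0,0,0],"gripper":0.25},{"offset":[0,0,0],"rot":[0,0,-10],"gripper":0.25},{"offset":[0,0,0],"rot":[0,0,-10],"gripper":0.25},{"offset":[0,0,0],"rot":[0,0,-10],"gripper":0.25}])

```text
time: 2.65
position: [0.456, 0.15, 0.2303]
tool_rot: [2.76, 1.5, -0.001]
ft_force: [-0.6, -0.3, -0.2]
grip_width: 0.248
```

Emit:
carry_out(rows=[{"offset":[0,0,0],"rot":[0,0,-10],"gripper":0.25},{"offset":[0,0,0],"rot":[0,0,-10],"gripper":0.25},{"offset":[0,0,0],"rot":[0,0,-10],"gripper":0.25},{"offset":[0,0,0],"rot":[0,0,-10],"gripper":0.25},{"offset":[0,0,0],"rot":[0,0,-10],"gripper":0.25},{"offset":[0,0,0],"rot":[0,0,-10],"gripper":0.25},{"offset":[0,0,0],"rot":[0,0,-10],"gripper":0.25},{"offset":[0,0,0],"rot":[0,0,-10],"gripper":0.25},{"offset":[0,0,0],"rot":[0,0,-10],"gripper":0.25},{"offset":[0,0,0],"rot":[0,0,-10],"gripper":0.25}])

```text
time: 3.9
position: [0.456, 0.1498, 0.2303]
tool_rot: [-0.626, -3.078, 0.001]
ft_force: [0.6, 0.8, -0.5]
grip_width: 0.254
```

```bash
python3 - <<'E'
from h import *
to([.4545,.15,.031])
d=grab('side','side1')
print((d['t']+d['R']@np.array([.4545,.15,.03])))
E
```

```text
t 3.9 p [0.456  0.1498 0.2303] yaw 157.02 tilt z [-3.e-04 -3.e-04 -1.e+00] F [ 0.65  0.84 -0.54] M [ 0.119 -0.092  0.002] q7 0.819 g 0.254
tool offset [ 0.0015 -0.0004  0.1993]
[-0.22018474  0.0248931   0.8999341 ]
```

Emit:
carry_out(rows=[{"offset":[0,0,0],"rot":[0,0,-9.7],"gripper":0.25},{"offset":[0,0,0],"rot":[0,0,-9.7],"gripper":0.25},{"offset":[0,0,0.045],"rot":[0,0,0],"gripper":0.25},{"offset":[0,0,0.045],"rot":[0,0,0],"gripper":0.25},{"offset":[0,0,0.045],"rot":[0,0,0],"gripper":0.25},{"offset":[0,0,0.035],"rot":[0,0,0],"gripper":0.25},{"offset":[0,0,0.02],"rot":[0,0,0],"gripper":0.25},{"offset":[0,0,0.008],"rot":[0,0,0],"gripper":0.25},{"offset":[0,0,0],"rot":[0,0,0],"gripper":0.25}])

```text
time: 5.08
position: [0.4562, 0.1499, 0.0325]
tool_rot: [-0.109, -3.139, -0.0]
ft_force: [-0.0, -0.1, 0.7]
grip_width: 0.251
```

```bash
python3 - <<'E'
from h import *
st()
for n in ['side','wrist']:
    d=grab(n,n+'2')
im=cv2.imread('pics/side2.png'); cv2.imwrite('pics/zside2.png',cv2.resize(im[120:280,120:330],None,fx=3.5,fy=3.5,interpolation=cv2.INTER_CUBIC))
E
```

```text
t 5.075 p [0.4562 0.1499 0.0325] yaw 176.03 tilt z [-5.e-04  1.e-04 -1.e+00] F [-0.03 -0.09  0.65] M [ 0.09  -0.096 -0.009] q7 0.964 g 0.251
```

View pics/zside2.png

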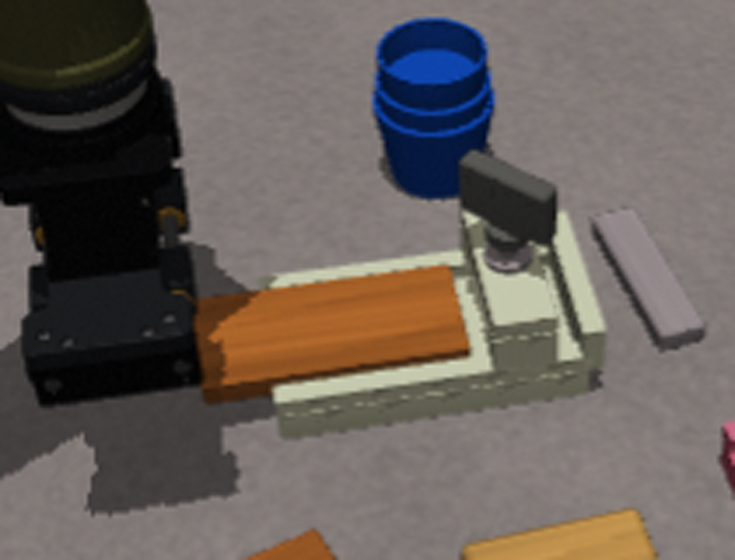

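The side view shows the fingers lowered behind the board's outer end, clear of it. Next I push along the bracket axis and watch the force.

Emit:
carry_out(rows=[{"offset":[-0.01,0,0],"rot":[0,0,0],"gripper":0.25},{"offset":[-0.01,0,0],"rot":[0,0,0],"gripper":0.25},{"offset":[-0.01,0,0],"rot":[0,0,0],"gripper":0.25},{"offset":[-0.01,0,0],"rot":[0,0,0],"gripper":0.25},{"offset":[-0.01,0,0],"rot":[0,0,0],"gripper":0.25}])

```text
time: 5.8
position: [0.5068, 0.1464, 0.0324]
tool_rot: [-0.107, -3.139, 0.0]
ft_force: [-0.5, -0.7, 0.9]
grip_width: 0.247
```

Emit:
carry_out(rows=[{"offset":[-0.006,0,0],"rot":[0,0,0],"gripper":0.25},{"offset":[-0.006,0,0],"rot":[0,0,0],"gripper":0.25},{"offset":[-0.005,0,0],"rot":[0,0,0],"gripper":0.25}])

```text
time: 6.18
position: [0.5234, 0.1452, 0.0324]
tool_rot: [-0.107, -3.14, 0.0]
ft_force: [-0.7, -0.1, -0.2]
grip_width: 0.252
```

```bash
python3 - <<'E'
from h import *
st()
d=grab('top','top3')
im=cv2.imread('pics/top3.png'); cv2.imwrite('pics/ztop3.png',cv2.resize(im[165:295,190:320],None,fx=4.6,fy=4.6,interpolation=cv2.INTER_CUBIC))
E
```

```text
t 6.175 p [0.5234 0.1452 0.0324] yaw 176.09 tilt z [-1.e-04 -1.e-04 -1.e+00] F [-0.72 -0.1  -0.22] M [0.129 0.035 0.022] q7 0.96 g 0.252
```

View pics/ztop3.png

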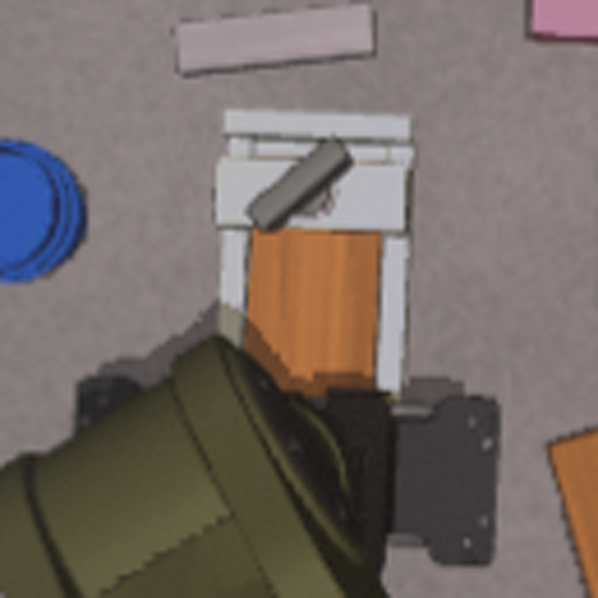

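The top view shows the board's inner end passing under the bridge, lying straight between the guides. I continue in small steps.

Emit:
carry_out(rows=[{"offset":[-0.003,0,0],"rot":[0,0,0],"gripper":0.25},{"offset":[-0.003,0,0],"rot":[0,0,0],"gripper":0.25}])

```text
time: 6.48
position: [0.5291, 0.1448, 0.0325]
tool_rot: [-0.107, -3.14, 0.0]
ft_force: [0.4, -0.1, -1.1]
grip_width: 0.249
```

Emit:
carry_out(rows=[{"offset":[-0.002,0,0],"rot":[0,0,0],"gripper":0.25}])

```text
time: 6.6
position: [0.5312, 0.1447, 0.0325]
tool_rot: [0.107, 3.14, -0.0]
ft_force: [-1.7, -0.6, 1.2]
grip_width: 0.25
```

Emit:
carry_out(rows=[{"offset":[-0.0015,0,0],"rot":[0,0,0],"gripper":0.25}])

```text
time: 6.72
position: [0.5325, 0.1446, 0.0325]
tool_rot: [-0.107, -3.139, 0.0]
ft_force: [-3.0, -1.3, 1.9]
grip_width: 0.252
```

Emit:
carry_out(rows=[{"offset":[-0.0015,0,0],"rot":[0,0,0],"gripper":0.25}])

```text
time: 6.85
position: [0.5325, 0.1446, 0.0323]
tool_rot: [-0.107, -3.136, 0.001]
ft_force: [-7.6, 0.1, 4.8]
grip_width: 0.248
```

Emit:
carry_out(rows=[{"offset":[-0.001,0,0],"rot":[0,0,0],"gripper":0.25},{"offset":[0,0,0],"rot":[0,0,0],"gripper":0.25}])

```text
time: 7.1
position: [0.5325, 0.1446, 0.0321]
tool_rot: [-0.106, -3.135, 0.002]
ft_force: [-7.0, 0.0, 4.9]
grip_width: 0.252
```

```bash
python3 - <<'E'
from h import *
st()
E
```

```text
t 7.1 p [0.5325 0.1446 0.0321] yaw 176.12 tilt z [-0.0051 -0.0012 -1.    ] F [-7.01  0.02  4.94] M [ 0.041  1.384 -0.007] q7 0.961 g 0.252
```

Emit:
carry_out(rows=[{"offset":[-0.003,0,0],"rot":[0,0,0],"gripper":0.25},{"offset":[0,0,0],"rot":[0,0,0],"gripper":0.25}])

```text
time: 7.35
position: [0.5327, 0.1447, 0.0318]
tool_rot: [-0.105, -3.129, 0.004]
ft_force: [-14.6, -0.7, 9.3]
grip_width: 0.253
```

```bash
python3 - <<'E'
from h import *
st()
d=grab('top','top4')
im=cv2.imread('pics/top4.png'); cv2.imwrite('pics/ztop4.png',cv2.resize(im[180:260,215:305],None,fx=7,fy=7,interpolation=cv2.INTER_CUBIC))
d=grab('side','side4')
im=cv2.imread('pics/side4.png'); cv2.imwrite('pics/zside4.png',cv2.resize(im[150:250,165:315],None,fx=5,fy=5,interpolation=cv2.INTER_CUBIC))
E
```

```text
t 7.35 p [0.5327 0.1447 0.0318] yaw 176.15 tilt z [-0.0108 -0.0023 -0.9999] F [-14.62  -0.72   9.28] M [-0.05   2.915  0.003] q7 0.962 g 0.253
```

View pics/ztop4.png

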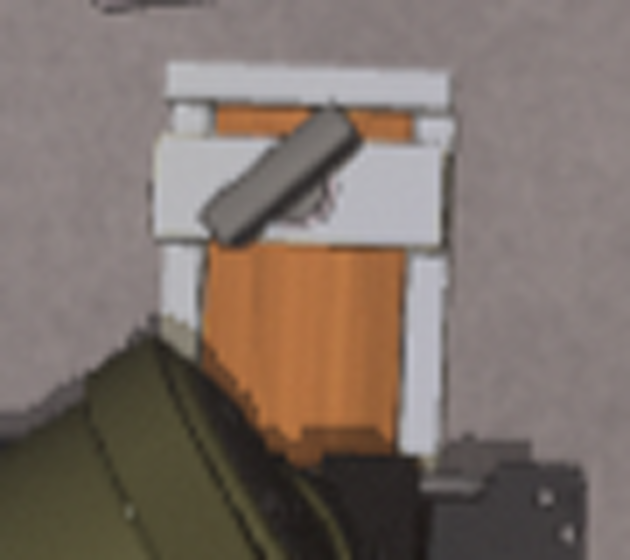

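View pics/zside4.png

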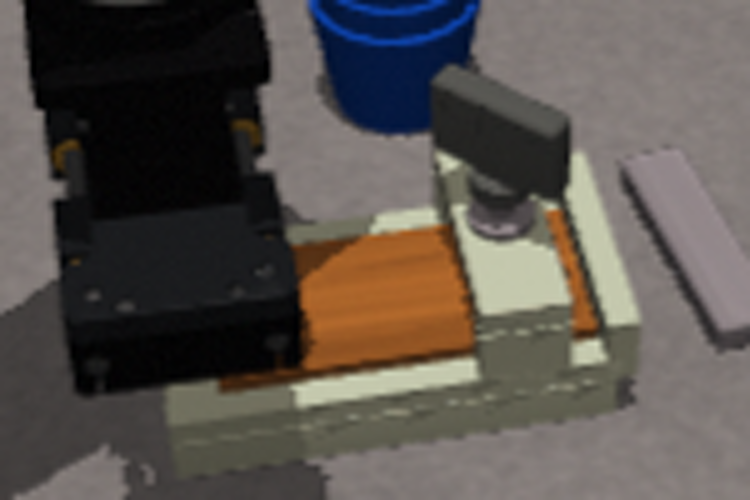

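The board's inner end now sits flush against the back stop: the brown strip at (315,122) in the zoom reaches the stop face with no gap. It holds at 14.6 N with no motion. I'll retract, then go over the knob.

Emit:
carry_out(rows=[{"offset":[0.008,0,0],"rot":[0,0,0],"gripper":0.25},{"offset":[0.012,0,0],"rot":[0,0,0],"gripper":0.25},{"offset":[0.01,0,-0.03],"rot":[0,0,0],"gripper":0.25},{"offset":[0,0,-0.05],"rot":[0,0,0],"gripper":0.25},{"offset":[0,0,-0.055],"rot":[0,0,0],"gripper":0.5},{"offset":[0,0,0],"rot":[0,0,9.4],"gripper":0.6},{"offset":[0,0,0],"rot":[0,0,9.4],"gripper":0.6},{"offset":[0,0,0],"rot":[0,0,9.4],"gripper":0.6},{"offset":[0,0,0],"rot":[0,0,9.4],"gripper":0.6},{"offset":[0,0,0],"rot":[0,0,9.4],"gripper":0.6}])

```text
time: 8.7
position: [0.5081, 0.1463, 0.1677]
tool_rot: [1.357, 2.832, 0.0]
ft_force: [0.3, 0.5, -0.7]
grip_width: 0.599
```

```bash
python3 - <<'E'
from h import *
to([.653,.137,.165])
d=grab('top','top5')
im=cv2.imread('pics/top5.png'); cv2.imwrite('pics/ztop5.png',cv2.resize(im[180:290,205:315],None,fx=5.4,fy=5.4,interpolation=cv2.INTER_CUBIC))
E
```

```text
t 8.7 p [0.5081 0.1463 0.1677] yaw 128.78 tilt z [ 1.3e-03 -3.0e-04 -1.0e+00] F [ 0.33  0.49 -0.73] M [-0.    -0.093  0.004] q7 0.262 g 0.599
tool offset [-0.098   0.1071  0.0028]
```

View pics/ztop5.png

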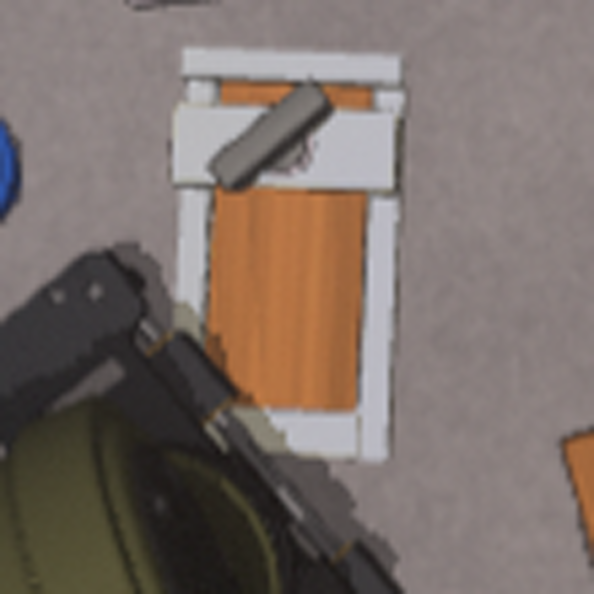

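Emit:
carry_out(rows=[{"offset":[-0.0245,0.0268,0],"rot":[0,0,0],"gripper":0.6},{"offset":[-0.0245,0.0268,0],"rot":[0,0,0],"gripper":0.6},{"offset":[-0.0245,0.0268,0],"rot":[0,0,0],"gripper":0.6},{"offset":[-0.0245,0.0268,0],"rot":[0,0,-0.5],"gripper":0.6},{"offset":[0,0,0],"rot":[0,0,0],"gripper":0.6}])

```text
time: 9.38
position: [0.6549, 0.1367, 0.1665]
tool_rot: [-1.338, -2.842, -0.001]
ft_force: [-0.3, -0.3, 0.1]
grip_width: 0.597
```

```bash
python3 - <<'E'
from h import *
to([.653,.137,.102])
d=grab('wrist','wrist6'); d=grab('side','side6')
im=cv2.imread('pics/side6.png'); cv2.imwrite('pics/zside6.png',cv2.resize(im[60:240,165:345],None,fx=3.3,fy=3.3,interpolation=cv2.INTER_CUBIC))
E
```

```text
t 9.375 p [0.6549 0.1367 0.1665] yaw 129.58 tilt z [ 1.e-04  6.e-04 -1.e+00] F [-0.29 -0.34  0.08] M [ 0.029 -0.087 -0.   ] q7 0.258 g 0.597
tool offset [ 0.0014 -0.0013  0.0645]
```

View pics/wrist6.png

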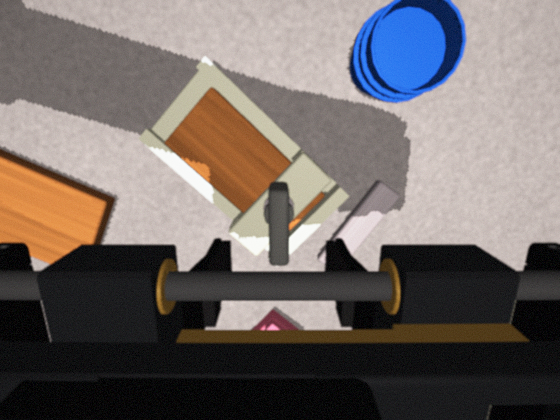

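View pics/zside6.png

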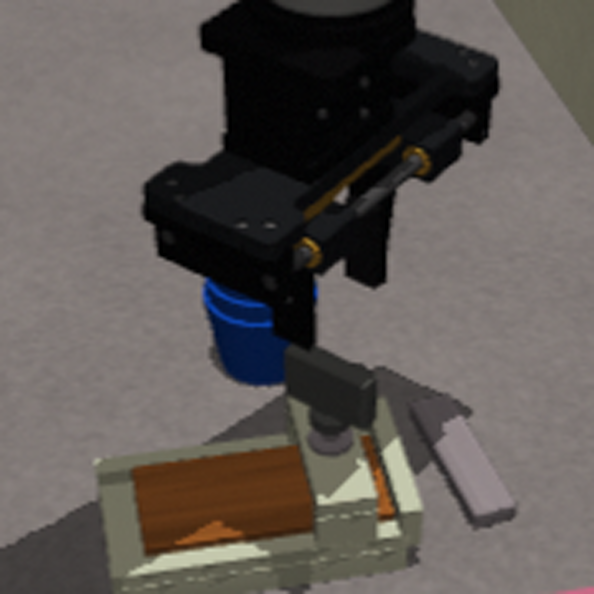

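The wrist view shows the bar running straight along the tool's x axis at column 279, midway between the fingers (218 and 345). I'll check its centre from this picture.

```bash
python3 - <<'E'
from h import *
d=load('wrist6'); im=d['img'][:,:,::-1]
cv2.imwrite('pics/zw.png',cv2.resize(im[170:280,230:330],None,fx=5.4,fy=5.4,interpolation=cv2.INTER_CUBIC))
for z in(.122,): print(onz(d,[(279,187),(279,264),(270,225),(289,225)],z).round(4))
print(proj(d,[[.653,.137,.122],[.653+.027*np.cos(np.radians(129.5)),.137+.027*np.sin(np.radians(129.5)),.122],[.653-.027*np.cos(np.radians(129.5)),.137-.027*np.sin(np.radians(129.5)),.122]]))
E
```

```text
[[0.6349 0.1615 0.122 ]
 [0.6693 0.1198 0.122 ]
 [0.6467 0.1378 0.122 ]
 [0.6564 0.1459 0.122 ]]
[[276.57894655 231.62650082]
 [276.54171045 192.23481142]
 [276.61433219 268.38226154]]
```

View pics/zw.png

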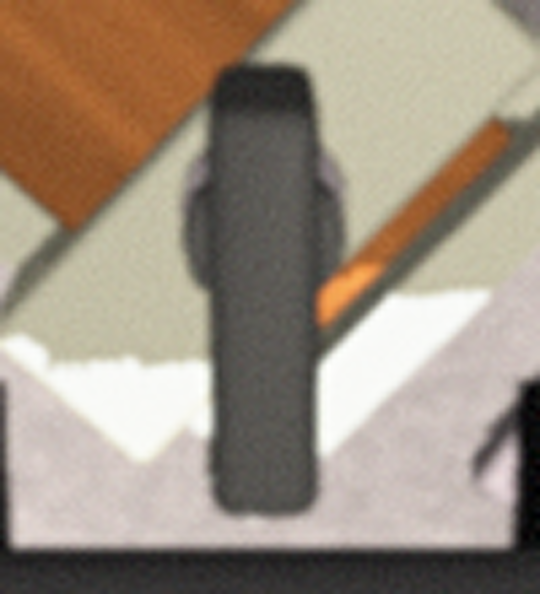

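```bash
python3 - <<'E'
from h import *
d=load('wrist6')
a=onz(d,[(279,190.4),(279,265.4)],.122); print(a.round(4),a.mean(0).round(4),np.linalg.norm(a[0]-a[1])); to([*a.mean(0)[:2],.102])
E
```

```text
[[0.6363 0.1598 0.122 ]
 [0.67   0.119  0.122 ]] [0.6531 0.1394 0.122 ] 0.052952223340598736
t 9.475 p [0.6525 0.1382 0.1671] yaw 129.68 tilt z [-1.e-03  4.e-04 -1.e+00] F [-0.09  0.66 -0.56] M [ 0.064 -0.064 -0.021] q7 0.258 g 0.598
tool offset [0.0004 0.0013 0.0651]
```

Emit:
carry_out(rows=[{"offset":[0,0.0005,0.03],"rot":[0,0,0],"gripper":0.6},{"offset":[0,0,0.025],"rot":[0,0,0],"gripper":0.6},{"offset":[0,0,0.01],"rot":[0,0,0],"gripper":0.6},{"offset":[0,0,0],"rot":[0,0,0],"gripper":0.6}])

```text
time: 9.98
position: [0.6528, 0.1383, 0.1026]
tool_rot: [-1.336, -2.843, 0.001]
ft_force: [-0.7, 0.1, -0.7]
grip_width: 0.601
```

```bash
python3 - <<'E'
from h import *
to([.653,.1382,.102])
E
```

```text
t 9.975 p [0.6528 0.1383 0.1026] yaw 129.64 tilt z [-6.e-04 -4.e-04 -1.e+00] F [-0.65  0.13 -0.7 ] M [ 0.058 -0.154 -0.02 ] q7 0.233 g 0.601
tool offset [-0.0002  0.0001  0.0006]
```

Emit:
carry_out(rows=[{"offset":[0,0,0],"rot":[0,0,0],"gripper":0.0},{"offset":[0,0,0],"rot":[0,0,0],"gripper":0.0},{"offset":[0,0,0],"rot":[0,0,0],"gripper":0.0},{"offset":[0,0,0],"rot":[0,0,0],"gripper":0.0}], grip_force=45)

```text
time: 10.48
position: [0.6537, 0.1382, 0.1028]
tool_rot: [1.338, 2.842, 0.0]
ft_force: [-0.0, 0.1, -0.3]
grip_width: 0.234
```

```bash
python3 - <<'E'
from h import *
st()
E
```

```text
t 10.475 p [0.6537 0.1382 0.1028] yaw 129.59 tilt z [ 3.e-04 -0.e+00 -1.e+00] F [-0.03  0.15 -0.29] M [-0.002 -0.117 -0.064] q7 0.232 g 0.234
```

Not fully closed yet; a few more still rows.

Emit:
carry_out(rows=[{"offset":[0,0,0],"rot":[0,0,0],"gripper":0.0},{"offset":[0,0,0],"rot":[0,0,0],"gripper":0.0},{"offset":[0,0,0],"rot":[0,0,0],"gripper":0.0}])

```text
time: 10.85
position: [0.6539, 0.1385, 0.1027]
tool_rot: [1.337, 2.842, 0.001]
ft_force: [1.8, 0.1, -0.3]
grip_width: 0.157
```

```bash
python3 - <<'E'
from h import *
st()
E
```

```text
t 10.85 p [0.6539 0.1385 0.1027] yaw 129.6 tilt z [ 8.e-04  4.e-04 -1.e+00] F [ 1.85  0.13 -0.35] M [ 0.287 -0.485  0.006] q7 0.232 g 0.157
```

Emit:
carry_out(rows=[{"offset":[0,0,0],"rot":[0,0,6],"gripper":0.0},{"offset":[0,0,0],"rot":[0,0,6],"gripper":0.0},{"offset":[0,0,0],"rot":[0,0,6],"gripper":0.0},{"offset":[0,0,0],"rot":[0,0,6],"gripper":0.0}])

```text
time: 11.35
position: [0.6536, 0.1383, 0.1026]
tool_rot: [1.904, 2.499, 0.0]
ft_force: [0.7, 0.6, -0.5]
grip_width: 0.157
```

```bash
python3 - <<'E'
from h import *
st()
E
```

```text
t 11.35 p [0.6536 0.1383 0.1026] yaw 105.4 tilt z [ 3.e-04  1.e-04 -1.e+00] F [ 0.75  0.59 -0.49] M [ 0.212 -0.366  0.003] q7 -0.161 g 0.157
```

Emit:
carry_out(rows=[{"offset":[0,0,0],"rot":[0,0,6],"gripper":0.0},{"offset":[0,0,0],"rot":[0,0,6],"gripper":0.0},{"offset":[0,0,0],"rot":[0,0,6],"gripper":0.0},{"offset":[0,0,0],"rot":[0,0,6],"gripper":0.0},{"offset":[0,0,0],"rot":[0,0,6],"gripper":0.0},{"offset":[0,0,0],"rot":[0,0,6],"gripper":0.0},{"offset":[0,0,0],"rot":[0,0,6],"gripper":0.0},{"offset":[0,0,0],"rot":[0,0,6],"gripper":0.0}])

```text
time: 12.35
position: [0.6532, 0.1384, 0.1024]
tool_rot: [-2.755, -1.509, 0.001]
ft_force: [-0.2, 0.4, -0.1]
grip_width: 0.157
```

```bash
python3 - <<'E'
from h import *
st()
E
```

```text
t 12.35 p [0.6532 0.1384 0.1024] yaw 57.41 tilt z [-8.e-04  1.e-04 -1.e+00] F [-0.2   0.42 -0.06] M [ 0.177 -0.05   0.027] q7 -0.945 g 0.157
```

Emit:
carry_out(rows=[{"offset":[0,0,0],"rot":[0,0,2],"gripper":0.0},{"offset":[0,0,0],"rot":[0,0,2],"gripper":0.0}])

```text
time: 12.6
position: [0.6532, 0.1384, 0.1024]
tool_rot: [-2.804, -1.415, 0.001]
ft_force: [-1.0, 0.8, 0.7]
grip_width: 0.159
```

```bash
python3 - <<'E'
from h import *
st()
E
```

```text
t 12.6 p [0.6532 0.1384 0.1024] yaw 53.56 tilt z [-7.e-04  1.e-04 -1.e+00] F [-1.    0.79  0.74] M [0.278 0.048 0.03 ] q7 -1.008 g 0.159
```

Emit:
carry_out(rows=[{"offset":[0,0,0],"rot":[0,0,2],"gripper":0.0},{"offset":[0,0,0],"rot":[0,0,2],"gripper":0.0}])

```text
time: 12.85
position: [0.6531, 0.1385, 0.1024]
tool_rot: [-2.853, -1.315, 0.001]
ft_force: [-1.4, 1.9, -0.3]
grip_width: 0.159
```

```bash
python3 - <<'E'
from h import *
st()
E
```

```text
t 12.85 p [0.6531 0.1385 0.1024] yaw 49.49 tilt z [-8.e-04  2.e-04 -1.e+00] F [-1.36  1.88 -0.33] M [0.331 0.177 0.016] q7 -1.074 g 0.159
```

Emit:
carry_out(rows=[{"offset":[0,0,0],"rot":[0,0,2],"gripper":0.0},{"offset":[0,0,0],"rot":[0,0,2],"gripper":0.0}])

```text
time: 13.1
position: [0.6532, 0.1385, 0.1024]
tool_rot: [-2.897, -1.214, 0.001]
ft_force: [-1.6, 1.2, -0.1]
grip_width: 0.157
```

```bash
python3 - <<'E'
from h import *
st()
E
```

```text
t 13.1 p [0.6532 0.1385 0.1024] yaw 45.48 tilt z [-8.e-04  2.e-04 -1.e+00] F [-1.64  1.19 -0.09] M [ 0.443  0.375 -0.023] q7 -1.14 g 0.157
```

```bash
cat > s.py <<'E'
from h import *
s,R=st(False)
print('t',round(s['time'],2),'yaw',round(np.degrees(np.arctan2(R[1,0],R[0,0])),2),'Mz',round(s['torque'][2],3),'F',np.round(s['ft_force'],1),'q7',round(s['joint_positions'][6],2),'g',round(s['grip_width'],3))
E
```

Emit:
carry_out(rows=[{"offset":[0,0,0],"rot":[0,0,2],"gripper":0.0},{"offset":[0,0,0],"rot":[0,0,2],"gripper":0.0}])

```text
time: 13.35
position: [0.6532, 0.1385, 0.1025]
tool_rot: [-2.938, -1.112, 0.001]
ft_force: [-1.5, 1.4, -0.1]
grip_width: 0.153
```

```bash
python3 s.py
```

```text
t 13.35 yaw 41.47 Mz 0.068 F [-1.5  1.4 -0.1] q7 -1.21 g 0.153
```

Emit:
carry_out(rows=[{"offset":[0,0,0],"rot":[0,0,2],"gripper":0.0},{"offset":[0,0,0],"rot":[0,0,2],"gripper":0.0}])

```text
time: 13.6
position: [0.6532, 0.1385, 0.1024]
tool_rot: [-2.975, -1.009, 0.001]
ft_force: [-2.4, 2.0, 0.1]
grip_width: 0.156
```

```bash
python3 s.py
```

```text
t 13.6 yaw 37.47 Mz 0.052 F [-2.4  2.   0.1] q7 -1.27 g 0.156
```

Emit:
carry_out(rows=[{"offset":[0,0,0],"rot":[0,0,2],"gripper":0.0},{"offset":[0,0,0],"rot":[0,0,2],"gripper":0.0}])

```text
time: 13.85
position: [0.6532, 0.1385, 0.1024]
tool_rot: [-3.008, -0.905, 0.001]
ft_force: [-3.4, 2.4, -0.2]
grip_width: 0.157
```

```bash
python3 s.py
```

```text
t 13.85 yaw 33.47 Mz 0.047 F [-3.4  2.4 -0.2] q7 -1.34 g 0.157
```

Emit:
carry_out(rows=[{"offset":[0,0,0],"rot":[0,0,2],"gripper":0.0},{"offset":[0,0,0],"rot":[0,0,2],"gripper":0.0}])

```text
time: 14.1
position: [0.6532, 0.1385, 0.1024]
tool_rot: [-3.038, -0.799, 0.001]
ft_force: [-3.2, 4.3, -0.2]
grip_width: 0.158
```

```bash
python3 s.py
```

```text
t 14.1 yaw 29.47 Mz 0.031 F [-3.2  4.3 -0.2] q7 -1.4 g 0.158
```

Emit:
carry_out(rows=[{"offset":[0,0,0],"rot":[0,0,2],"gripper":0.0},{"offset":[0,0,0],"rot":[0,0,2],"gripper":0.0}])

```text
time: 14.35
position: [0.6532, 0.1385, 0.1024]
tool_rot: [-3.064, -0.693, 0.001]
ft_force: [-4.1, 3.8, -0.5]
grip_width: 0.157
```

```bash
python3 s.py
```

```text
t 14.35 yaw 25.47 Mz -0.012 F [-4.1  3.8 -0.5] q7 -1.47 g 0.157
```

Emit:
carry_out(rows=[{"offset":[0,0,0],"rot":[0,0,2],"gripper":0.0},{"offset":[0,0,0],"rot":[0,0,2],"gripper":0.0}])

```text
time: 14.6
position: [0.6531, 0.1386, 0.1023]
tool_rot: [-3.086, -0.585, 0.001]
ft_force: [-3.7, 3.2, -0.6]
grip_width: 0.158
```

```bash
python3 s.py
```

```text
t 14.6 yaw 21.47 Mz -0.011 F [-3.7  3.2 -0.6] q7 -1.53 g 0.158
```

Emit:
carry_out(rows=[{"offset":[0,0,0],"rot":[0,0,2],"gripper":0.0},{"offset":[0,0,0],"rot":[0,0,2],"gripper":0.0}])

```text
time: 14.85
position: [0.6531, 0.1386, 0.1023]
tool_rot: [-3.105, -0.477, 0.001]
ft_force: [-4.3, 3.6, -1.2]
grip_width: 0.153
```

```bash
python3 s.py
```

```text
t 14.85 yaw 17.48 Mz 0.04 F [-4.3  3.6 -1.2] q7 -1.6 g 0.153
```

Emit:
carry_out(rows=[{"offset":[0,0,0],"rot":[0,0,2],"gripper":0.0},{"offset":[0,0,0],"rot":[0,0,2],"gripper":0.0}])

```text
time: 15.1
position: [0.6532, 0.1387, 0.1023]
tool_rot: [-3.119, -0.368, 0.001]
ft_force: [-3.7, 3.6, 0.0]
grip_width: 0.155
```

```bash
python3 s.py
```

```text
t 15.1 yaw 13.47 Mz -0.015 F [-3.7  3.6  0. ] q7 -1.67 g 0.155
```

Emit:
carry_out(rows=[{"offset":[0,0,0],"rot":[0,0,2],"gripper":0.0},{"offset":[0,0,0],"rot":[0,0,2],"gripper":0.0}])

```text
time: 15.35
position: [0.6531, 0.1387, 0.1024]
tool_rot: [-3.13, -0.26, 0.001]
ft_force: [-3.9, 3.4, 0.1]
grip_width: 0.157
```

```bash
python3 s.py
```

```text
t 15.35 yaw 9.48 Mz 0.018 F [-3.9  3.4  0.1] q7 -1.73 g 0.157
```

Emit:
carry_out(rows=[{"offset":[0,0,0],"rot":[0,0,2],"gripper":0.0},{"offset":[0,0,0],"rot":[0,0,2],"gripper":0.0}])

```text
time: 15.6
position: [0.6531, 0.1387, 0.1023]
tool_rot: [-3.138, -0.15, 0.001]
ft_force: [-3.7, 3.4, -0.8]
grip_width: 0.156
```

```bash
python3 s.py
```

```text
t 15.6 yaw 5.48 Mz 0.043 F [-3.7  3.4 -0.8] q7 -1.8 g 0.156
```

No bite yet after 124°. I'll regrip now, while it is still free, to gain wrist range.

Emit:
carry_out(rows=[{"offset":[0,0,0],"rot":[0,0,0],"gripper":0.4},{"offset":[0,0,0],"rot":[0,0,0],"gripper":0.4},{"offset":[0,0,-0.015],"rot":[0,0,0],"gripper":0.4},{"offset":[0,0,-0.03],"rot":[0,0,0],"gripper":0.4}])

```text
time: 16.1
position: [0.6534, 0.1371, 0.1478]
tool_rot: [3.137, 0.152, -0.002]
ft_force: [0.1, 0.4, 0.7]
grip_width: 0.393
```

```bash
python3 s.py
```

```text
t 16.1 yaw 5.54 Mz 0.001 F [0.1 0.4 0.7] q7 -1.79 g 0.393
```

Emit:
carry_out(rows=[{"offset":[0,0,0],"rot":[0,0,-10],"gripper":0.4},{"offset":[0,0,0],"rot":[0,0,-10],"gripper":0.4},{"offset":[0,0,0],"rot":[0,0,-10],"gripper":0.4},{"offset":[0,0,0],"rot":[0,0,-10],"gripper":0.4},{"offset":[0,0,0],"rot":[0,0,-10],"gripper":0.4},{"offset":[0,0,0],"rot":[0,0,-10],"gripper":0.4},{"offset":[0,0,0],"rot":[0,0,-10],"gripper":0.4},{"offset":[0,0,0],"rot":[0,0,-10],"gripper":0.4},{"offset":[0,0,0],"rot":[0,0,-10],"gripper":0.4}])

```text
time: 17.23
position: [0.6546, 0.1373, 0.1491]
tool_rot: [2.104, 2.33, 0.002]
ft_force: [0.8, 0.1, -0.3]
grip_width: 0.396
```

Emit:
carry_out(rows=[{"offset":[0,0,0],"rot":[0,0,-10],"gripper":0.4},{"offset":[0,0,0],"rot":[0,0,-10],"gripper":0.4},{"offset":[0,0,0],"rot":[0,0,-10],"gripper":0.4},{"offset":[0,0,0],"rot":[0,0,-10],"gripper":0.4},{"offset":[0,0,0],"rot":[0,0,-10],"gripper":0.4},{"offset":[0,0,0],"rot":[0,0,-10],"gripper":0.4},{"offset":[0,0,0],"rot":[0,0,-10],"gripper":0.4},{"offset":[0,0,0],"rot":[0,0,-10],"gripper":0.4},{"offset":[0,0,0],"rot":[0,0,-10],"gripper":0.4}])

```text
time: 18.35
position: [0.6546, 0.1371, 0.149]
tool_rot: [-0.16, 3.135, -0.002]
ft_force: [0.2, 0.6, -0.4]
grip_width: 0.4
```

```bash
python3 - <<'E'
from h import *
d=grab('wrist','wrist7')
to([.6532,.1386,.102])
im=d['img'][:,:,::-1]
cv2.imwrite('pics/zw7.png',cv2.resize(im[150:290,210:350],None,fx=4.2,fy=4.2,interpolation=cv2.INTER_CUBIC))
E
```

```text
t 18.4 p [0.6547 0.137  0.1489] yaw -173.89 tilt z [ 2.4e-03 -9.0e-04 -1.0e+00] F [-0.48 -0.25  0.62] M [ 0.072 -0.094  0.001] q7 1.185 g 0.402
tool offset [0.0014 0.0018 0.0469]
```

View pics/zw7.png

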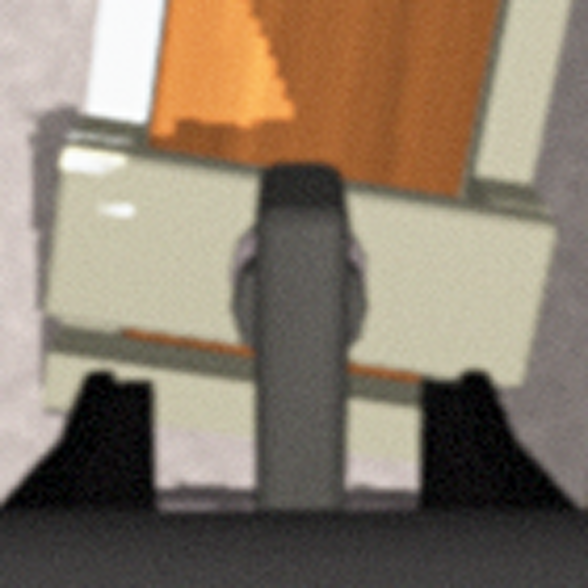

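The wrist view shows the bar (column ~302 in the zoom) parallel to the jaws, and about 1.5 mm right of the finger midpoint (288). This agrees with the computed offset, so I'll correct it and descend.

Emit:
carry_out(rows=[{"offset":[0.0012,0.0017,0.02],"rot":[0,0,0],"gripper":0.4},{"offset":[0,0,0.018],"rot":[0,0,0],"gripper":0.4},{"offset":[0,0,0.009],"rot":[0,0,0],"gripper":0.4},{"offset":[0,0,0],"rot":[0,0,0],"gripper":0.4}])

```text
time: 18.9
position: [0.6514, 0.1395, 0.0991]
tool_rot: [0.152, -3.136, 0.001]
ft_force: [-0.2, 0.2, 0.4]
grip_width: 0.401
```

```bash
python3 - <<'E'
from h import *
to([.6532,.1386,.102])
E
```

```text
t 18.9 p [0.6514 0.1395 0.0991] yaw -174.43 tilt z [-2.2e-03 -6.0e-04 -1.0e+00] F [-0.18  0.25  0.43] M [ 0.073 -0.12  -0.001] q7 1.152 g 0.401
tool offset [-0.0017 -0.0011 -0.0029]
```

Emit:
carry_out(rows=[{"offset":[0,0,0],"rot":[0,0,0],"gripper":0.0},{"offset":[0,0,0],"rot":[0,0,0],"gripper":0.0},{"offset":[0,0,0],"rot":[0,0,0],"gripper":0.0},{"offset":[0,0,0],"rot":[0,0,0],"gripper":0.0},{"offset":[0,0,0],"rot":[0,0,0],"gripper":0.0}])

```text
time: 19.52
position: [0.6526, 0.1392, 0.1011]
tool_rot: [-0.152, 3.137, -0.001]
ft_force: [-1.3, -1.4, 3.7]
grip_width: 0.157
```

```bash
python3 - <<'E'
from h import *
st()
E
```

```text
t 19.525 p [0.6526 0.1392 0.1011] yaw -174.44 tilt z [ 9.e-04 -8.e-04 -1.e+00] F [-1.3  -1.44  3.72] M [-0.3   -0.059  0.015] q7 1.152 g 0.157
```

Emit:
carry_out(rows=[{"offset":[0,0,0],"rot":[0,0,2],"gripper":0.0},{"offset":[0,0,0],"rot":[0,0,2],"gripper":0.0}])

```text
time: 19.77
position: [0.6526, 0.1393, 0.1011]
tool_rot: [-0.039, 3.14, -0.001]
ft_force: [0.1, -1.6, 6.0]
grip_width: 0.161
```

```bash
python3 s.py
```

```text
t 19.77 yaw -178.58 Mz 0.02 F [ 0.1 -1.6  6. ] q7 1.09 g 0.161
```

Emit:
carry_out(rows=[{"offset":[0,0,0],"rot":[0,0,2],"gripper":0.0},{"offset":[0,0,0],"rot":[0,0,2],"gripper":0.0}])

```text
time: 20.02
position: [0.6526, 0.1394, 0.1011]
tool_rot: [0.07, 3.14, -0.001]
ft_force: [-0.1, -2.8, 5.5]
grip_width: 0.159
```

```bash
python3 s.py
```

```text
t 20.02 yaw 177.43 Mz 0.013 F [-0.1 -2.8  5.5] q7 1.02 g 0.159
```

Emit:
carry_out(rows=[{"offset":[0,0,0],"rot":[0,0,2],"gripper":0.0},{"offset":[0,0,0],"rot":[0,0,2],"gripper":0.0}])

```text
time: 20.27
position: [0.6526, 0.1394, 0.1011]
tool_rot: [0.18, 3.135, -0.001]
ft_force: [0.2, -2.4, 4.7]
grip_width: 0.159
```

```bash
python3 s.py
```

```text
t 20.27 yaw 173.43 Mz 0.06 F [ 0.2 -2.4  4.7] q7 0.96 g 0.159
```

Emit:
carry_out(rows=[{"offset":[0,0,0],"rot":[0,0,2],"gripper":0.0},{"offset":[0,0,0],"rot":[0,0,2],"gripper":0.0}])

```text
time: 20.52
position: [0.6526, 0.1395, 0.1011]
tool_rot: [0.289, 3.127, -0.0]
ft_force: [-0.7, -2.7, 5.3]
grip_width: 0.16
```

```bash
python3 s.py
```

```text
t 20.52 yaw 169.43 Mz 0.015 F [-0.7 -2.7  5.3] q7 0.89 g 0.16
```

Emit:
carry_out(rows=[{"offset":[0,0,0],"rot":[0,0,2],"gripper":0.0},{"offset":[0,0,0],"rot":[0,0,2],"gripper":0.0}])

```text
time: 20.78
position: [0.6526, 0.1396, 0.101]
tool_rot: [0.398, 3.115, -0.0]
ft_force: [0.8, -2.6, 5.1]
grip_width: 0.154
```

```bash
python3 s.py
```

```text
t 20.77 yaw 165.44 Mz 0.089 F [ 0.8 -2.6  5.1] q7 0.83 g 0.154
```

Emit:
carry_out(rows=[{"offset":[0,0,0],"rot":[0,0,2],"gripper":0.0},{"offset":[0,0,0],"rot":[0,0,2],"gripper":0.0}])

```text
time: 21.02
position: [0.6527, 0.1396, 0.101]
tool_rot: [0.506, 3.099, -0.0]
ft_force: [-0.6, -2.2, 5.1]
grip_width: 0.16
```

```bash
python3 s.py
```

```text
t 21.02 yaw 161.44 Mz 0.024 F [-0.6 -2.2  5.1] q7 0.76 g 0.16
```

Emit:
carry_out(rows=[{"offset":[0,0,0],"rot":[0,0,2],"gripper":0.0},{"offset":[0,0,0],"rot":[0,0,2],"gripper":0.0}])

```text
time: 21.28
position: [0.6527, 0.1397, 0.101]
tool_rot: [0.614, 3.08, 0.0]
ft_force: [-0.3, -1.6, 4.0]
grip_width: 0.156
```

```bash
python3 s.py
```

```text
t 21.27 yaw 157.44 Mz 0.019 F [-0.3 -1.6  4. ] q7 0.7 g 0.156
```

Emit:
carry_out(rows=[{"offset":[0,0,0],"rot":[0,0,2],"gripper":0.0},{"offset":[0,0,0],"rot":[0,0,2],"gripper":0.0}])

```text
time: 21.52
position: [0.6527, 0.1397, 0.101]
tool_rot: [0.721, 3.056, 0.0]
ft_force: [1.4, -1.6, 5.6]
grip_width: 0.157
```

```bash
python3 s.py
```

```text
t 21.52 yaw 153.45 Mz 0.046 F [ 1.4 -1.6  5.6] q7 0.63 g 0.157
```

Emit:
carry_out(rows=[{"offset":[0,0,0],"rot":[0,0,2],"gripper":0.0},{"offset":[0,0,0],"rot":[0,0,2],"gripper":0.0}])

```text
time: 21.78
position: [0.6527, 0.1398, 0.101]
tool_rot: [0.826, 3.03, 0.0]
ft_force: [0.6, -2.9, 4.7]
grip_width: 0.16
```

```bash
python3 s.py
```

```text
t 21.77 yaw 149.48 Mz 0.259 F [ 0.6 -2.9  4.7] q7 0.57 g 0.16
```

Emit:
carry_out(rows=[{"offset":[0,0,0],"rot":[0,0,2],"gripper":0.0},{"offset":[0,0,0],"rot":[0,0,2],"gripper":0.0}])

```text
time: 22.02
position: [0.6528, 0.1398, 0.101]
tool_rot: [0.931, 2.999, 0.0]
ft_force: [0.1, -2.5, 5.4]
grip_width: 0.157
```

```bash
python3 s.py
```

```text
t 22.02 yaw 145.49 Mz 0.303 F [ 0.1 -2.5  5.4] q7 0.5 g 0.157
```

Bite: Mz jumped from 0.046 at yaw 153.45° to 0.259 at 149.48°, so the bite is at about 151.5°. The target is 151.5 − 45 = 106.5°, which leaves about 39°.

Emit:
carry_out(rows=[{"offset":[0,0,0],"rot":[0,0,3],"gripper":0.0},{"offset":[0,0,0],"rot":[0,0,3],"gripper":0.0},{"offset":[0,0,0],"rot":[0,0,3],"gripper":0.0},{"offset":[0,0,0],"rot":[0,0,3],"gripper":0.0},{"offset":[0,0,0],"rot":[0,0,3],"gripper":0.0},{"offset":[0,0,0],"rot":[0,0,3],"gripper":0.0}])

```text
time: 22.78
position: [0.6529, 0.14, 0.101]
tool_rot: [1.389, 2.816, 0.001]
ft_force: [1.5, -1.5, 4.3]
grip_width: 0.156
```

```bash
python3 s.py
```

```text
t 22.77 yaw 127.48 Mz 0.324 F [ 1.5 -1.5  4.3] q7 0.21 g 0.156
```

Emit:
carry_out(rows=[{"offset":[0,0,0],"rot":[0,0,3],"gripper":0.0},{"offset":[0,0,0],"rot":[0,0,3],"gripper":0.0},{"offset":[0,0,0],"rot":[0,0,3],"gripper":0.0},{"offset":[0,0,0],"rot":[0,0,3],"gripper":0.0}])

```text
time: 23.28
position: [0.653, 0.1401, 0.1011]
tool_rot: [1.676, 2.655, 0.002]
ft_force: [1.2, -2.3, 4.8]
grip_width: 0.157
```

```bash
python3 s.py
```

```text
t 23.27 yaw 115.49 Mz 0.339 F [ 1.2 -2.3  4.8] q7 0.02 g 0.157
```

Emit:
carry_out(rows=[{"offset":[0,0,0],"rot":[0,0,3],"gripper":0.0},{"offset":[0,0,0],"rot":[0,0,3],"gripper":0.0},{"offset":[0,0,0],"rot":[0,0,3],"gripper":0.0},{"offset":[0,0,0],"rot":[0,0,0],"gripper":0.0}])

```text
time: 23.78
position: [0.6531, 0.1401, 0.1011]
tool_rot: [1.876, 2.517, 0.003]
ft_force: [2.5, -1.2, 4.3]
grip_width: 0.16
```

```bash
python3 s.py; python3 - <<'E'
from h import *
grab('top','top8'); grab('side','side8'); st()
im=cv2.imread('pics/side8.png'); cv2.imwrite('pics/zside8.png',cv2.resize(im[100:250,165:315],None,fx=4,fy=4,interpolation=cv2.INTER_CUBIC))
E
```

```text
t 23.77 yaw 106.61 Mz 0.232 F [ 2.5 -1.2  4.3] q7 -0.13 g 0.16
t 23.875 p [0.6531 0.1401 0.1011] yaw 106.62 tilt z [ 2.3e-03  5.0e-04 -1.0e+00] F [ 2.94 -0.97  3.84] M [-0.336 -0.822  0.243] q7 -0.127 g 0.157
```

View pics/zside8.png

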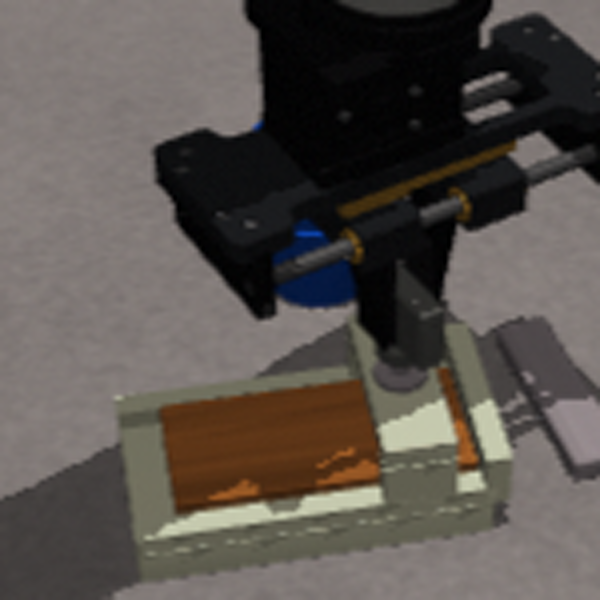

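The side view shows the board still at the stop. The knob is at 106.6°, 45° past the bite. Now I release and lift.

Emit:
carry_out(rows=[{"offset":[0,0,0],"rot":[0,0,0],"gripper":0.4},{"offset":[0,0,0],"rot":[0,0,0],"gripper":0.4},{"offset":[0,0,0],"rot":[0,0,0],"gripper":0.4},{"offset":[0,0,-0.02],"rot":[0,0,0],"gripper":0.4},{"offset":[0,0,-0.04],"rot":[0,0,0],"gripper":0.4},{"offset":[0,0,-0.04],"rot":[0,0,0],"gripper":0.4},{"offset":[0,0,0],"rot":[0,0,0],"gripper":0.4}])

```text
time: 24.75
position: [0.6545, 0.1409, 0.2065]
tool_rot: [1.874, 2.514, 0.011]
ft_force: [0.4, -0.2, 0.8]
grip_width: 0.401
```

```bash
python3 s.py; python3 - <<'E'
from h import *
d=grab('wrist','wrist9'); grab('side','side9'); st()
print(proj(d,[[.6532+s*.027*np.cos(np.radians(106.6)),.1388+s*.027*np.sin(np.radians(106.6)),.122] for s in (-1,0,1)]))
E
```

```text
t 24.75 yaw 106.59 Mz 0.075 F [ 0.4 -0.2  0.8] q7 -0.1 g 0.401
t 24.85 p [0.6524 0.1399 0.2018] yaw 106.59 tilt z [ 1.6e-03  1.0e-04 -1.0e+00] F [-0.46 -0.33 -0.28] M [ 0.016 -0.12   0.017] q7 -0.099 g 0.401
[[275.33092836 249.4705041 ]
 [275.21438451 217.91963973]
 [275.09185803 184.48079896]]
```

View pics/wrist9.png

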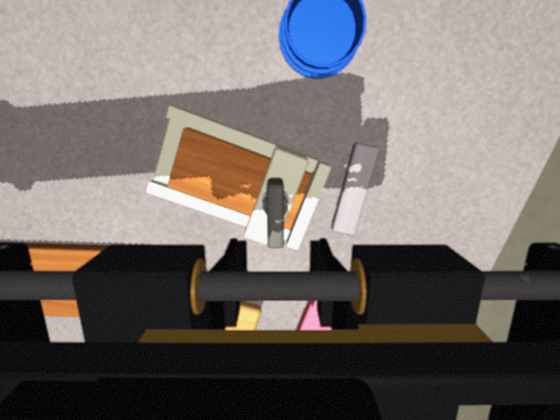

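The wrist view shows the bar upright at column 276, parallel to the jaws, so the grip did not slip. I'll back away for a clear final view.

Emit:
carry_out(rows=[{"offset":[0.01,-0.036,-0.02],"rot":[0,0,0],"gripper":0.4},{"offset":[0.01,-0.036,-0.02],"rot":[0,0,0],"gripper":0.4},{"offset":[0.01,-0.036,-0.02],"rot":[0,0,0],"gripper":0.4},{"offset":[0.01,-0.036,0],"rot":[0,0,0],"gripper":0.4},{"offset":[0,0,0],"rot":[0,0,0],"gripper":0.4},{"offset":[0,0,0],"rot":[0,0,0],"gripper":0.4}])

```text
time: 25.6
position: [0.503, 0.1365, 0.26]
tool_rot: [-1.878, -2.518, 0.001]
ft_force: [0.5, 0.2, -0.3]
grip_width: 0.401
```

```bash
python3 - <<'E'
from h import *
d=grab('top','top10'); st()
im=cv2.imread('pics/top10.png'); cv2.imwrite('pics/ztop10.png',cv2.resize(im[150:270,170:350],None,fx=4.4,fy=4.4,interpolation=cv2.INTER_CUBIC))
E
```

```text
t 25.65 p [0.5032 0.1365 0.2599] yaw 106.55 tilt z [-8.e-04 -1.e-04 -1.e+00] F [0.35 0.55 0.25] M [-0.    -0.12  -0.014] q7 -0.052 g 0.401
```

View pics/ztop10.png

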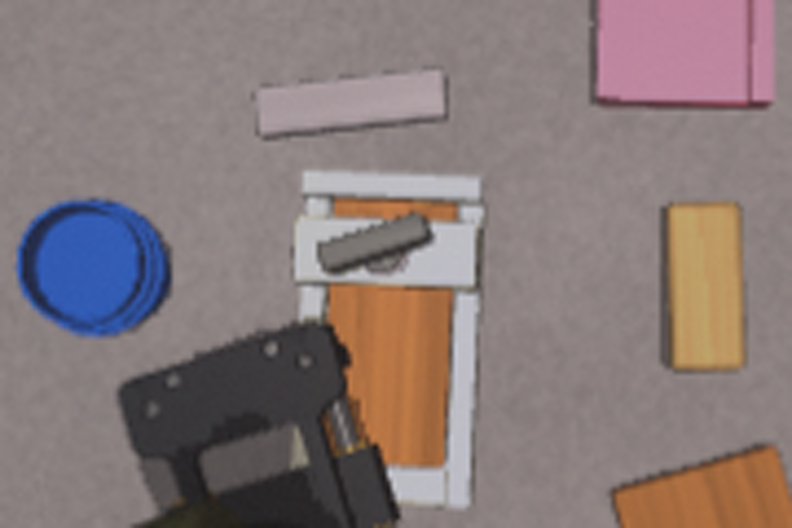

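The final top view shows the board's strip at (395,210) against the stop and the bar at about 106°. The cups, case and brush have not moved, and the gripper is clear of everything. I'm handing in.

```bash
python3 -c "
from bench import workorder
print(workorder.close_job())"
```

```text
the job is handed in; nothing more can be done
None
```

I slid the board home against the back stop and screwed the knob down about 45° (one eighth of a turn) past the bite. I then let go, backed off and handed the job in at about 25.7 s of the 72 s.

- **Board:** it held at 14.6 N of push with no motion, and the top view showed no gap at the stop. The final picture shows it still there.
- **Bite:** the first 124° of turning was free, so I regripped once before the bite. Torque then jumped from 0.05 to 0.26 N m between yaw 153.5° and 149.5°, so I took the bite at about 151.5°, give or take 2°.
- **Final angle:** I stopped at 106.6°, which is 44.9° past that bite estimate. The wrist view after release showed the bar still lined up with the jaws, so the grip did not slip.
- **Torque that disagreed:** it rose to 0.34 N m while turning, but read only 0.23–0.24 N m at rest once I stopped. This may be the motion relaxing or a tiny back-off; the measured angle did not go back.
- **Bystanders:** by eye in the last top view, the cups, nail brush and tweezers case are where they were.

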